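# Find the slide chamber whose lid hinge still holds, and load it

## Task

One of the two identical slide chambers has a worn lid hinge: try both lids, raising each about 45 degrees by its bar handle and letting go with a finger close beneath to catch it, to see whether it stays up by itself. Ease the worn lid back down until it is shut, never letting a lid drop shut, and leave the sound one standing open by about 45 degrees or more. Set the smaller slide carrier, the one that fits the wells, flat on the floor of the well under the open lid, keeping it level on the way and leaving everything else on the bench where it is.

Things in the scene. Friction and masses are not known exactly. Their poses are not given: they have to be found in the camera images.
- lid_p (a joint): Angle of chamber p's grey hood lid: 0 shut, stop at 1.1 rad. 184 x 186 x 36 mm, open underneath, 0.4 to 0.63 kg, hinged along the far side; the side towards the robot rises. A sound hinge holds at any angle (lifts with 4 to 7 N at the bar); the worn one sinks from any angle and falls shut within about 1 s (2 to 4 N). Which of p and q is worn cannot be seen.
- bar_p (a point): Middle of lid p's handle: round steel bar 12 mm thick, 112 mm long along y, 34 mm before the lid's front face and 12 mm above its top, on thin brackets 52 mm either side of the middle. 126 mm above the bench when shut. Turns with the lid: x points to the hinge in the lid's plane, z out of the lid's top.
- hinge_p (a point): Middle of lid p's hinge line, 78 mm above the bench, fixed to the chamber. The line runs along y; x points away from the chamber's front, z up. At lid angle a the bar is at (-212 cos a + 48 sin a, 0, 212 sin a + 48 cos a) mm in this frame.
- well_p (a point): Chamber p: fixed white box 190 x 190 x 75 mm, identical to the other. This point: centre of its well's floor, 35 mm above the bench, 93 mm from the hinge line. Well 124 mm along x, 134 mm along y, 40 mm deep; walls 28 mm thick at front and sides. x points from front to hinge, y along the hinge, z up. The raised lid leans over the well: reach in slantwise from the front.
- lid_q (a joint): Angle of chamber q's grey hood lid: 0 shut, stop at 1.1 rad. 184 x 186 x 36 mm, open underneath, 0.4 to 0.63 kg, hinged along the far side; the side towards the robot rises. A sound hinge holds at any angle (lifts with 4 to 7 N at the bar); the worn one sinks from any angle and falls shut within about 1 s (2 to 4 N). Which of p and q is worn cannot be seen.
- bar_q (a point): Middle of lid q's handle: round steel bar 12 mm thick, 112 mm long along y, 34 mm before the lid's front face and 12 mm above its top, on thin brackets 52 mm either side of the middle. 126 mm above the bench when shut. Turns with the lid: x points to the hinge in the lid's plane, z out of the lid's top.
- hinge_q (a point): Middle of lid q's hinge line, 78 mm above the bench, fixed to the chamber. The line runs along y; x points away from the chamber's front, z up. At lid angle a the bar is at (-212 cos a + 48 sin a, 0, 212 sin a + 48 cos a) mm in this frame.
- well_q (a point): Chamber q: fixed white box 190 x 190 x 75 mm, identical to the other. This point: centre of its well's floor, 35 mm above the bench, 93 mm from the hinge line. Well 124 mm along x, 134 mm along y, 40 mm deep; walls 28 mm thick at front and sides. x points from front to hinge, y along the hinge, z up. The raised lid leans over the well: reach in slantwise from the front.
- carrier_a_grip (a point): Slide carrier, loose aluminium frame 110 mm (x) x 120 mm (y), edges 12 mm high, 4 glass slides, arch handle over its middle. This point: centre of the handle's bar, 44 mm above the underside; the bar is 78 mm long (x), 10 wide (y), 12 high, on posts 34 mm either side of the middle, 34 mm clear under it. z up. 0.17 to 0.28 kg. Fits the wells.
- carrier_b_grip (a point): Slide carrier, loose aluminium frame 110 mm (x) x 178 mm (y), edges 12 mm high, 6 glass slides, arch handle over its middle. This point: centre of the handle's bar, 44 mm above the underside; the bar is 78 mm long (x), 10 wide (y), 12 high, on posts 34 mm either side of the middle, 34 mm clear under it. z up. 0.26 to 0.41 kg. Too wide for the wells.
- dish: bystander: clear petri dish, 95 mm across, 17 mm high; origin under its centre
- forceps: bystander: steel forceps lying flat, 120 mm long along x; origin at bench level near the middle
- bottle: bystander: amber bottle, 40 mm across, 85 mm high; origin under its centre
- stain_jar: bystander: glass staining jar with white cap, 57 mm across, 88 mm high; origin under its centre
- oil: bystander: small white dropper bottle, 32 mm across, 55 mm high; origin under its centre

How it is judged:
By the outcome, as a careful person would: the job done as asked, in the order asked, and still so for the second after the job is handed in, with the robot touching nothing.
It also fails if it takes over 72 s, if anything falls off the work surface, if the arm or the gripper's body presses on something with over 40 N, if the wrist force passes 120 N, or if a joint passes its speed limit or range.

## Robot

A 6-joint arm with a two-finger parallel gripper is mounted at the origin on the work surface. World frame = base frame: x ahead of the robot, y to its left, z up, the work surface at z = 0. Lengths are in m, angles in rad, forces in N, time in s.
With the tool pointing down it reaches from about 0.275 to 0.85 m from the base axis. Payload 5.2 kg.
Tool frame: the origin (TCP) lies at the very end of the fingers, on their centre line; the grasp point (between the pads) lies 19 mm behind it (manip.hold_point_z is the distance from the TCP to the grasp point, in m); x points along the fingers, y is the direction in which the jaws open and shut, and the axes are right-handed (so a half turn about x gives the same grasp; the last joint's range is limited). The gripper opens to 85 mm and grips with 20 to 120 N. Pads are 22 mm wide; open, the fingers measure 114 mm over their backs; the gripper's body (76 mm by 85 mm) begins 54 mm behind the grasp point. The pads swing forward as they close: fully open they stand 13 mm farther back than shut.
Start: joints at [-1.524, 0.259, 1.535, -0, 1.348, -0.203], TCP at [0.136, -0.533, 0.231] pointing down, gripper open.
Joint ranges: [-3.14, 3.14], [-0.91, 2.08], [0.19, 2.58], [-1.22, 4.36], [0.22, 2.71], [-3.12, 3.12]. Speed limits (rad/s): [2.57, 2.57, 3.14, 3.14, 3.14, 3.14].

## Interface

Orientations are given as a unit quaternion [w, x, y, z].
In Python, from rig import readout, optics, manip gives the robot as it stands.
- The arm moves only by the shell command python3 -m pendant 'ROWS' [FORCE]. ROWS is JSON, a list of rows, each a list of 7 numbers: the shift along the tool's x, y, z in mm, then the turn, a rotation vector about the tool's x, y, z in rad, then the finger opening in mm, from 0 to 85.4. In form: [[dx, dy, dz, rx, ry, rz, hand], ...]. A call has 1 to 8 rows; each row shifts and turns the commanded pose from where the row before left it, along the tool's axes as they then stand; what a row does not reach is not made up. A row lasts 1/10 s, in which the tool goes at most 50 mm and 8.59 degrees, less where a joint would pass 70% of its speed; a pose out of reach is approached as far as the arm can. A call with a gripper value outside its range is refused whole. The fingers move at their own pace and stop on an object; FORCE is the grip in N (left out, the last holds). Time passes only in rows, so rows that do not move let the fingers close. It gives the time, the measured TCP pose, the force and the opening at its end, in the units of the state.
- readout.state(): the state, without advancing time (a new reading comes with each control period).
- optics.camera(name): name is "side" or "top"; returns (picture, depth): 420x560x3 uint8, red, green, blue; 420x560 float32, m along the optical axis (not along the pixel's ray), 0 where there is no reading.
- optics.get_calibration(name): a dict with "fx", "fy", "cx", "cy" (pixels), "D" ([k1, k2, p1, p2, k3] as OpenCV has them; the pictures are not rectified), "R" (3x3) and "t" (3): a world point X has camera coordinates R X + t. Camera axes: x right, y down, z forward; pixel columns grow to the right and rows downward; lengths in m; the calibration is good to about 2 mm. A picture is of the moment at which its call begins. get_calibration takes no time and is no camera call.
- manip.sign_off(): hands the job in, once; it reports no verdict.
The state is a dict: "t": time; "joints": joint angles; "dq": joint speeds; "joint_efforts": joint torques, N m; "tcp_pos": TCP position; "tcp_rot": TCP orientation; "force": force on the tool from outside, world axes, zero at the start; "wrist_torque": the same for the moment, N m; "gripper_width": opening from 0.0 (shut) to 1.0 (fully open).
Only numpy, scipy, OpenCV 4.12 (cv2) and the standard library are available. Lean on these libraries where they do the work, as an engineer would, in place of code of your own. Each camera call takes 0.05 s, during which the arm holds its last target. There are 200 camera calls.

## Working session

There is one attempt and no reset: what is moved stays moved. The work goes in short steps, Python scripts to look and compute and a shell command to move; the robot and the scene stay as the last step left them, time stands still between calls to the robot, and variables do not carry over. Pictures are saved under pics/ and viewed, about 8 in all and at most 12, crops included, and the job is handed in when it is done.

```bash
ls; mkdir -p pics; python3 - <<'E'
from rig import readout, optics, manip
import cv2,numpy as np
print(readout.state(), manip.hold_point_z)
for n in ("side","top"):
    p,d=optics.camera(n); cv2.imwrite(f"pics/{n}0.png",p[:,:,::-1]); np.save(f"pics/{n}0.npy",d)
    print(n,optics.get_calibration(n))
E
```

```text
pics
{'t': 0.0, 'joints': array([-1.52380155e+00,  2.59323995e-01,  1.53610656e+00, -1.08146052e-05,
        1.34801462e+00, -2.02816309e-01]), 'dq': array([-1.06263114e-03, -1.26742302e-03, -6.69707461e-04, -8.19719692e-05,
       -9.86526847e-04,  9.65740350e-05]), 'joint_efforts': array([ 1.82677632e-03, -4.46031618e+01, -2.90566492e+01, -1.26986365e-04,
        1.20196282e-02, -5.69380532e-06]), 'tcp_pos': array([ 0.13595574, -0.53236944,  0.23047551]), 'tcp_rot': array([ 0.08743961,  0.70164488,  0.08874615, -0.70155036]), 'force': array([-0.07341035, -0.27238251, -0.06391555]), 'wrist_torque': array([ 0.00813887, -0.00126206, -0.0124898 ]), 'gripper_width': 0.9986728118467184} 0.0187
side {'fx': 482.4332379921455, 'fy': 482.4332379921455, 'cx': 276.2506845145806, 'cy': 209.26549077805248, 'D': array([0.05646153, 0.        , 0.        , 0.        , 0.        ]), 'R': array([[ 0.96620782, -0.2570492 ,  0.0191877 ],
       [-0.13690698, -0.57483168, -0.80673726],
       [ 0.21840086,  0.77684892, -0.59059869]]), 't': array([-0.52221448,  0.15984462,  1.03079268])}
top {'fx': 381.4310917846652, 'fy': 381.4310917846652, 'cx': 281.6190032690253, 'cy': 203.17134096241293, 'D': array([-0.01886388,  0.        ,  0.        ,  0.        ,  0.        ]), 'R': array([[-0.17815161, -0.9840018 ,  0.00157155],
       [-0.96398083,  0.17420587, -0.20098077],
       [ 0.19749167, -0.03731999, -0.97959393]]), 't': array([0.0807985 , 0.55616069, 0.83454963])}
```

View pics/top0.png

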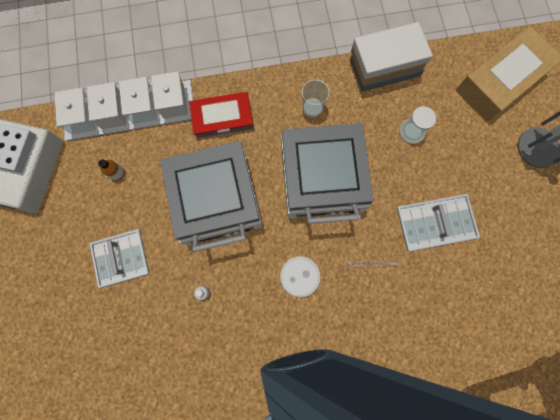

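View pics/side0.png

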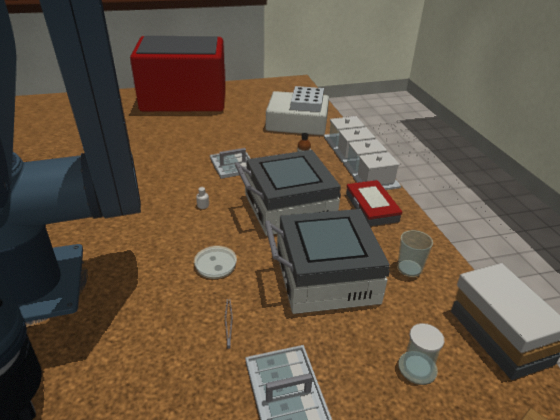

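The top view shows the left chamber at (210,190) with its bar near (218,243), and the right chamber at (326,168) with its bar near (333,215). The small carrier is at (118,258) with its handle near (118,258), and the large one is at (438,222). The dish is at (300,277), the forceps at (372,264), the oil at (201,293) and the bottle at (110,170). The side view shows the same layout.

```bash
cat > h.py <<'E'
from rig import readout, optics, manip
import cv2, numpy as np
from scipy.spatial.transform import Rotation as Ro
def K(c): return np.array([[c['fx'],0,c['cx']],[0,c['fy'],c['cy']],[0,0,1]])
def cloud(name,d):
    c=optics.get_calibration(name); h,w=d.shape
    g=np.stack(np.meshgrid(np.arange(w),np.arange(h)),-1).reshape(-1,1,2).astype(np.float32)
    n=cv2.undistortPoints(g,K(c),c['D']).reshape(h,w,2)
    P=np.dstack([n,np.ones((h,w))])*d[...,None]
    return (P-c['t'])@c['R']
def plane(name,uv,z):
    c=optics.get_calibration(name); n=cv2.undistortPoints(np.float32(uv).reshape(-1,1,2),K(c),c['D']).reshape(-1,2)
    r=np.c_[n,np.ones(len(n))]@c['R']; o=-c['R'].T@c['t']
    return o+r*((z-o[2])/r[:,2])[:,None]
def proj(name,X):
    c=optics.get_calibration(name); return cv2.projectPoints(np.float64(X).reshape(-1,3),cv2.Rodrigues(c['R'])[0],c['t'],K(c),c['D'])[0].reshape(-1,2)
def tri(u1,u2,a="top",b="side"):
    M=[];q=[]
    for n,u in((a,u1),(b,u2)):
        c=optics.get_calibration(n); M.append(np.c_[c['R'],c['t']]); q.append(cv2.undistortPoints(np.float32(u).reshape(-1,1,2),K(c),c['D']).reshape(-1,2).T)
    X=cv2.triangulatePoints(M[0],M[1],q[0].astype(float),q[1].astype(float)); return (X[:3]/X[3]).T
def tool():
    s=readout.state(); q=s['tcp_rot']; return s['tcp_pos'],Ro.from_quat([q[1],q[2],q[3],q[0]]),s
E
python3 - <<'E'
from h import *
np.set_printoptions(precision=4,suppress=True)
def rect(xy):
    (c,s,a)=cv2.minAreaRect((xy*1000).astype(np.float32)); return np.round(c,1),np.round(s,1),round(a,1)
for n in("top","side"):
    d=np.load(f"pics/{n}0.npy"); P=cloud(n,d); ok=d>0
    x,y,z=P[...,0],P[...,1],P[...,2]
    print(n)
    for u,v in(((210,190),(325,168)) if n=="top" else ((295,172),(330,240))): print(' lid centre pt',P[v,u])
    reg=ok&(x>.2)&(x<.8)&(y>-.45)&(y<.6)
    for nm,lo,hi in(("bars/lids",.095,.14),("bar",.121,.14),("low",.006,.06),("handle",.036,.06)):
        m=(reg&(z>lo)&(z<hi)).astype(np.uint8)
        k,l,st,ce=cv2.connectedComponentsWithStats(m)
        for i in range(1,k):
            if st[i,4]>40:
                Q=P[l==i]; print(nm,st[i,4],ce[i].round(),'mean',Q.mean(0).round(4),'zq',np.percentile(Q[:,2],[5,95]).round(4),*rect(Q[:,:2]))
E
```

```text
top
 lid centre pt [0.6068 0.1322 0.1152]
 lid centre pt [ 0.6114 -0.1264  0.1144]
bars/lids 7068 [327. 169.] mean [ 0.6092 -0.1298  0.1143] zq [0.1111 0.1176] [ 599.7 -130. ] [186.7 224.7] 84.7
bars/lids 7328 [209. 193.] mean [0.602  0.1361 0.1142] zq [0.111  0.1176] [592.3 135.8] [224.3 186.8] 3.4
bars/lids 575 [ 11. 156.] mean [0.7716 0.5707 0.1037] zq [0.0979 0.1068] [777.  575.8] [54.3 69.4] 67.7
bar 302 [333. 219.] mean [ 0.4941 -0.1184  0.1298] zq [0.1249 0.1328] [ 495.9 -119.7] [112.4  17.1] 83.4
bar 313 [219. 243.] mean [0.4863 0.1285 0.1297] zq [0.1251 0.133 ] [489.3 129.3] [ 18.1 111.9] 3.8
low 145 [313. 111.] mean [ 0.786  -0.1404  0.0353] zq [0.0106 0.0572] [ 788.6 -144.8] [54.  17.6] 85.1
low 722 [222. 127.] mean [0.7858 0.091  0.0301] zq [0.0109 0.0368] [787.2  91.1] [ 25.5 151.6] 0.2
low 227 [412. 132.] mean [ 0.6881 -0.3731  0.0335] zq [0.0076 0.0575] [ 697.1 -377.7] [55.  31.3] 27.0
low 969 [ 40. 181.] mean [0.7255 0.5498 0.0342] zq [0.0095 0.0577] [725.8 549.4] [ 19.8 159.9] 61.0
low 247 [114. 171.] mean [0.7158 0.366  0.0401] zq [0.0128 0.0582] [721.4 372.5] [34.8
[... 4505 characters left out ...]
268 0.0807 0.0484] zq [0.0371 0.0591] [520.2 108.1] [ 48.4 169.1] 21.3
handle 180 [319. 210.] mean [0.6592 0.0437 0.0533] zq [0.0444 0.0597] [645.1  43.4] [132.8  10. ] 4.0
handle 58 [279. 248.] mean [ 0.5286 -0.0679  0.0501] zq [0.0399 0.0587] [528.  -69.5] [80.7  3.4] 84.2
handle 140 [406. 258.] mean [ 0.7871 -0.161   0.0482] zq [0.0377 0.059 ] [ 786.2 -154.9] [15.2 50.9] 17.5
handle 896 [331. 292.] mean [ 0.5944 -0.2164  0.0482] zq [0.0375 0.0588] [ 584.4 -207.3] [ 99.  223.1] 54.0
handle 292 [420. 360.] mean [ 0.689  -0.4034  0.0478] zq [0.0375 0.0588] [ 692.2 -399.1] [25.9 51.7] 50.4
handle 401 [288. 382.] mean [ 0.4564 -0.3909  0.0473] zq [0.0396 0.0513] [ 457.4 -389.2] [77.4 12.1] 1.3
```

Both views agree: bar axes at z≈.126, lid tops at .114, handle tops at .050, and the sizes match the text. Next I work out the moves. I'll approach each bar at a steep slant, with the jaws in the vertical plane.

```bash
cat >> h.py <<'E'
def ch(side):
    yaw,c=(3.5,(592.3,135.8)) if side=="L" else (-5.2,(600.4,-130.5))
    a=np.radians(yaw); x=np.array([np.cos(a),np.sin(a),0]); b=np.array([*c,0])/1e3-.106*x; b[2]=.126
    h=b+.212*x; h[2]=.078; w=h-.093*x; w[2]=.035
    return dict(yaw=yaw,x=x,bar=b,hinge=h,well=w)
def bar_at(C,a): return C['hinge']+C['x']*(-.212*np.cos(a)+.048*np.sin(a))+np.array([0,0,.212*np.sin(a)+.048*np.cos(a)])
def ori(yaw,pitch,roll):  # tool x: heading yaw, pitched down; roll about tool x; roll 0 -> jaws level (deg)
    return Ro.from_euler('ZYX',[yaw,pitch,roll],degrees=True)
def row(p0,R0,p1,R1,n):
    r=(R0.inv()*R1).as_rotvec()/n; S=sum(Ro.from_rotvec(k*r).as_matrix() for k in range(n))
    v=np.linalg.solve(S,R0.inv().apply(p1-p0)); return np.r_[v*1000,r].round(3)
E
python3 - <<'E'
from h import *
np.set_printoptions(precision=4,suppress=True)
p,R,s=tool(); print(R.as_matrix())
for k in "LR":
    C=ch(k); print(k,{a:np.round(b,4) for a,b in C.items()})
C=ch("R")
for roll in(90,-90):
    R1=ori(C['yaw'],55,roll); d=R1.as_matrix()[:,0]
    print(roll,np.degrees((R.inv()*R1).magnitude()), R1.as_matrix()[:,1])
    pre=C['bar']+.019*d-.09*d; print('pre',pre)
    W=np.array([.36,-.28,.27])
    for n in(9,10,14,16): print(n,row(p,R,pre,R1,n))
    print('pure rot',(R.inv()*R1).as_rotvec())
E
```

```text
[[-0.0001  0.2472 -0.969 ]
 [ 0.0017 -0.969  -0.2472]
 [-1.     -0.0017 -0.0003]]
L {'yaw': np.float64(3.5), 'x': array([0.9981, 0.061 , 0.    ]), 'bar': array([0.4865, 0.1293, 0.126 ]), 'hinge': array([0.6981, 0.1423, 0.078 ]), 'well': array([0.6053, 0.1366, 0.035 ])}
R {'yaw': np.float64(-5.2), 'x': array([ 0.9959, -0.0906,  0.    ]), 'bar': array([ 0.4948, -0.1209,  0.126 ]), 'hinge': array([ 0.706 , -0.1401,  0.078 ]), 'well': array([ 0.6133, -0.1317,  0.035 ])}
90 77.71258477506511 [ 0.8158 -0.0742  0.5736]
pre [ 0.4543 -0.1172  0.1842]
9 [  6.865  -9.686 -60.471  -0.132   0.042   0.059]
10 [  6.263  -8.376 -54.476  -0.119   0.037   0.053]
14 [  4.633  -5.355 -38.995  -0.085   0.027   0.038]
16 [  4.099  -4.514 -34.14   -0.074   0.023   0.033]
pure rot [-1.1902  0.3739  0.5321]
-90 113.19123863256229 [-0.8158  0.0742 -0.5736]
pre [ 0.4543 -0.1172  0.1842]
9 [ 23.806 -64.574  -2.762   0.205   0.065  -0.045]
10 [ 21.572 -58.112  -1.821   0.184   0.058  -0.041]
14 [ 15.667 -41.47   -0.08    0.132   0.042  -0.029]
16 [ 13.777 -36.267   0.265   0.115   0.036  -0.026]
pure rot [ 1.8428  0.5825 -0.4093]
```

```bash
python3 -m pendant '[[4.1,-4.5,-34.1,-0.074,0.023,0.033,40],[4.1,-4.5,-34.1,-0.074,0.023,0.033,40],[4.1,-4.5,-34.1,-0.074,0.023,0.033,40],[4.1,-4.5,-34.1,-0.074,0.023,0.033,40],[4.1,-4.5,-34.1,-0.074,0.023,0.033,40],[4.1,-4.5,-34.1,-0.074,0.023,0.033,40],[4.1,-4.5,-34.1,-0.074,0.023,0.033,40],[4.1,-4.5,-34.1,-0.074,0.023,0.033,40]]' 25
python3 -c "
from h import *
C=ch('R');R1=ori(-5.2,55,90);d=R1.as_matrix()[:,0];p,R,s=tool();print(s['joints'],row(p,R,C['bar']-.071*d,R1,8))"
```

```text
t: 0.9
tcp_pos: [0.3572, -0.3713, 0.2096]
tcp_rot: [0.371, 0.711, 0.205, -0.561]
force: [0.3, 0.4, -0.4]
gripper_width: 0.47
[-1.17750974  0.04562386  1.89365841  0.26334321  0.98564203 -0.57872185] [ 3.9980e+00 -4.5710e+00 -3.4077e+01 -7.4000e-02  2.4000e-02  3.3000e-02]
```

```bash
python3 -m pendant '[[4,-4.6,-34.1,-0.074,0.024,0.033,40],[4,-4.6,-34.1,-0.074,0.024,0.033,40],[4,-4.6,-34.1,-0.074,0.024,0.033,40],[4,-4.6,-34.1,-0.074,0.024,0.033,40],[4,-4.6,-34.1,-0.074,0.024,0.033,40],[4,-4.6,-34.1,-0.074,0.024,0.033,40],[4,-4.6,-34.1,-0.074,0.024,0.033,40],[4,-4.6,-34.1,-0.074,0.024,0.033,40]]' 25
python3 -c "
from h import *
C=ch('R');R1=ori(-5.2,55,90);d=R1.as_matrix()[:,0];p,R,s=tool();print(s['joints'],row(p,R,C['bar']+.019*d,R1,3))
for n in('top','side'):
    a,z=optics.camera(n);cv2.imwrite(f'pics/{n}1.png',a[:,:,::-1])
a=cv2.imread('pics/side1.png')[130:330,150:450];cv2.imwrite('pics/side1c.png',cv2.resize(a,None,fx=2,fy=2))"
```

```text
t: 1.7
tcp_pos: [0.4541, -0.117, 0.1848]
tcp_rot: [0.61, 0.642, 0.299, -0.355]
force: [1.5, 0.4, 0.8]
gripper_width: 0.467
[-0.79676138 -0.15751245  2.27888679  0.66848741  0.64599359 -1.17074812] [ 3.0201e+01 -3.3000e-02  1.1500e-01 -1.0000e-03 -1.0000e-03  1.0000e-03]
```

View pics/side1c.png

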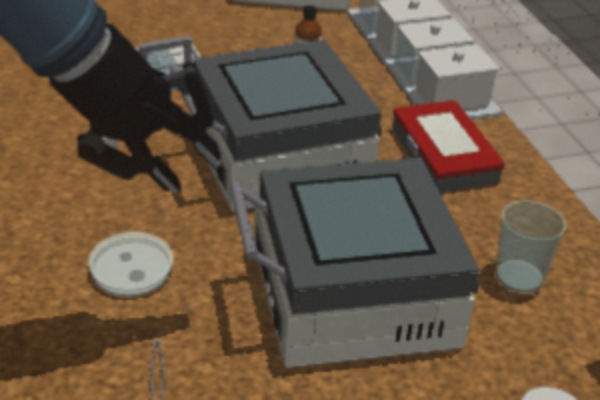

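The crop shows the open fingers at (150–215,150–180), above and before the near chamber's bar at (243,220), aligned with it. I'll advance and close on it.

```bash
python3 -m pendant '[[25,0,0,0,0,0,40],[25,0,0,0,0,0,40],[20,0,0,0,0,0,40],[10,0,0,0,0,0,40],[10,0,0,0,0,0,40],[0,0,0,0,0,0,5],[0,0,0,0,0,0,5],[0,0,0,0,0,0,5]]' 25
python3 -c "
from h import *
C=ch('R');p,R,s=tool();g=R.apply([-.0187,0,0])+p;print(s['joints'],s['gripper_width']*85.4,'grasp-bar',(g-C['bar'])*1e3)"
```

```text
t: 2.6
tcp_pos: [0.5054, -0.1233, 0.1114]
tcp_rot: [0.609, 0.643, 0.298, -0.356]
force: [3.2, -0.5, -3.9]
gripper_width: 0.127
[-0.68578293  0.10058302  2.28508882  0.97132004  0.39981841 -1.43395324] 10.873135381201836 grasp-bar [-0.08743897 -1.46001951  0.78959307]
```

```bash
cat > arc.py <<'E'
from h import *
import sys
# arc.py SIDE a0 a1 n : rows (tool mm) for the bar, orientation held
C=ch(sys.argv[1]); a=np.radians(np.linspace(float(sys.argv[2]),float(sys.argv[3]),int(sys.argv[4])+1)); p,R,s=tool()
B=np.array([bar_at(C,t) for t in a]); D=R.inv().apply(np.diff(B,axis=0))*1e3
print(D.round(1).tolist(), s['force'].round(1), 'grasp-bar(a0) mm',((p+R.apply([-.0187,0,0])-B[0])*1e3).round(1))
E
python3 arc.py R 0 48 14
```

```text
[[-8.5, 9.9, -0.1], [-7.9, 10.3, -0.1], [-7.2, 10.8, -0.1], [-6.6, 11.2, -0.1], [-5.9, 11.6, -0.1], [-5.2, 11.9, -0.1], [-4.5, 12.2, -0.1], [-3.7, 12.5, -0.1], [-3.0, 12.7, -0.1], [-2.2, 12.8, -0.1], [-1.5, 12.9, -0.1], [-0.7, 13.0, -0.1], [0.1, 13.0, -0.1], [0.9, 13.0, -0.1]] [ 3.2 -0.5 -3.9] grasp-bar(a0) mm [-0.1 -1.5  0.8]
```

```bash
python3 -m pendant '[[0,0,0,0,0,0,3],[-8.5,9.9,0,0,0,0,3],[-7.9,10.3,0,0,0,0,3],[-7.2,10.8,0,0,0,0,3],[-6.6,11.2,0,0,0,0,3],[-5.9,11.6,0,0,0,0,3],[-5.2,11.9,0,0,0,0,3],[-4.5,12.2,0,0,0,0,3]]' 30
python3 arc.py R 24 48 7
```

```text
t: 3.4
tcp_pos: [0.5413, -0.1265, 0.1928]
tcp_rot: [0.609, 0.642, 0.299, -0.357]
force: [-9.7, -0.3, 2.2]
gripper_width: 0.123
[[-3.8, 12.4, -0.1], [-3.0, 12.6, -0.1], [-2.3, 12.8, -0.1], [-1.5, 12.9, -0.1], [-0.7, 13.0, -0.1], [0.1, 13.0, -0.1], [0.8, 13.0, -0.1]] [-9.7 -0.3  2.2] grasp-bar(a0) mm [-1.9 -1.2  0.1]
```

```bash
python3 -m pendant '[[-3.7,12.5,0,0,0,0,3],[-3,12.7,0,0,0,0,3],[-2.2,12.8,0,0,0,0,3],[-1.5,12.9,0,0,0,0,3],[-0.7,13,0,0,0,0,3],[0.1,13,0,0,0,0,3],[0.9,13,0,0,0,0,3],[0,0,0,0,0,0,3]]' 30
python3 arc.py R 48 49 1
python3 - <<'E'
from h import *
print(readout.state()['joints'], readout.state()['gripper_width']*85.4)
for n in('top','side'):
    a,z=optics.camera(n);cv2.imwrite(f'pics/{n}2.png',a[:,:,::-1])
a=cv2.imread('pics/side2.png')[80:330,150:450];cv2.imwrite('pics/side2c.png',cv2.resize(a,None,fx=2,fy=2))
E
```

```text
t: 4.2
tcp_pos: [0.6111, -0.1332, 0.2537]
tcp_rot: [0.609, 0.643, 0.298, -0.355]
force: [-3.3, 3.3, 3.0]
gripper_width: 0.125
[[0.4, 3.8, -0.0]] [-3.3  3.3  3. ] grasp-bar(a0) mm [ 0.2 -1.8  1.4]
[-0.53891598  0.06686834  1.87492277  0.4076627   0.68175613 -0.69409731] 10.689589822841363
```

View pics/side2c.png

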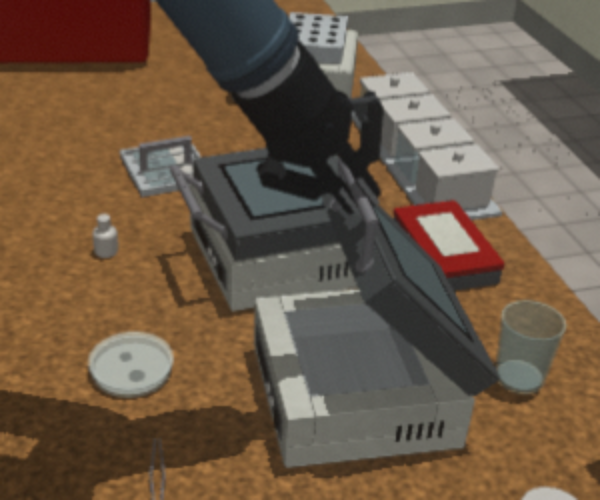

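The crop shows the near lid raised to about 48°, with its bar gripped at (350,190). Now I let go with the jaws open only 28 mm, so the lower finger stays about 8 mm away, and watch.

```bash
cat > lidang.py <<'E'
from h import *
import sys
# lid angle from depth of both views: fit plane to lid-top points (grey plate) within the chamber's y band
C=ch(sys.argv[1]); y=np.cross([0,0,1],C['x'])
for n in('top','side'):
    a,d=optics.camera(n); P=cloud(n,d)[d>0]; q=P-C['hinge']; X=q@C['x']; Y=q@y; Z=q[:,2]
    best=None
    for ang in np.radians(np.arange(-2,66,.5)):
        zz=Z*np.cos(ang)+X*np.sin(ang); xx=X*np.cos(ang)-Z*np.sin(ang)
        k=((abs(zz-.036)<.003)&(xx<0)&(xx>-.175)&(abs(Y)<.085)).sum()
        if best is None or k>best[0]: best=(k,np.degrees(ang))
    print(n,'lid angle deg',best[1].round(1),'pts',best[0])
    cv2.imwrite(f'pics/{n}_last.png',a[:,:,::-1])
s=readout.state(); print('t',s['t'],'F',s['force'].round(1))
E
python3 lidang.py R
python3 -m pendant '[[0,0,0,0,0,0,28],[0,0,0,0,0,0,28],[0,0,0,0,0,0,28],[0,0,0,0,0,0,28]]' 30; python3 lidang.py R
python3 -m pendant '[[0,0,0,0,0,0,28],[0,0,0,0,0,0,28],[0,0,0,0,0,0,28],[0,0,0,0,0,0,28],[0,0,0,0,0,0,28],[0,0,0,0,0,0,28],[0,0,0,0,0,0,28],[0,0,0,0,0,0,28]]'; python3 lidang.py R
```

```text
top lid angle deg 47.5 pts 1807
side lid angle deg 48.5 pts 1124
t 4.4 F [-2.3  4.8  4.8]
t: 4.8
tcp_pos: [0.6103, -0.1339, 0.2523]
tcp_rot: [0.609, 0.643, 0.298, -0.356]
force: [-1.3, -1.0, -0.8]
gripper_width: 0.331
top lid angle deg 46.0 pts 1989
side lid angle deg 45.5 pts 1381
t 4.9 F [-1.9 -0.6  0.1]
t: 5.7
tcp_pos: [0.6107, -0.1336, 0.2527]
tcp_rot: [0.609, 0.643, 0.298, -0.356]
force: [-0.8, -1.5, -1.9]
gripper_width: 0.327
top lid angle deg 46.0 pts 1947
side lid angle deg 45.5 pts 1357
t 5.8 F [-0.7 -0.2 -2.3]
```

The lid sank about 2° and then stopped, which fits it resting on the finger. To confirm, I lower the finger 8 mm and see whether the lid follows.

```bash

python3 -m pendant '[[0,-4,0,0,0,0,28],[0,-4,0,0,0,0,28],[0,0,0,0,0,0,28],[0,0,0,0,0,0,28],[0,0,0,0,0,0,28]]'; python3 lidang.py R; python3 arc.py R 43.5 42 1
```

```text
t: 6.3
tcp_pos: [0.604, -0.1327, 0.2481]
tcp_rot: [0.609, 0.643, 0.299, -0.356]
force: [-1.0, 0.4, -0.3]
gripper_width: 0.329
top lid angle deg 43.5 pts 2284
side lid angle deg 43.5 pts 1585
t 6.4 F [-1.2  1.  -0.9]
[[-0.0, -5.7, 0.0]] [-1.2  1.  -0.9] grasp-bar(a0) mm [ 7.7 -2.7  4.8]
```

The lid followed, so the near (right, y<0) lid is the worn one. I regrip it and ease it down.

```bash

python3 -m pendant '[[0,0,0,0,0,0,3],[0,0,0,0,0,0,3],[0,0,0,0,0,0,3]]' 30; python3 lidang.py R; python3 arc.py R 45.9 0 15
```

```text
t: 6.7
tcp_pos: [0.6043, -0.133, 0.2484]
tcp_rot: [0.609, 0.643, 0.298, -0.356]
force: [-1.7, 1.3, 0.0]
gripper_width: 0.13
top lid angle deg 46.0 pts 2133
side lid angle deg 46.5 pts 1334
t 6.8 F [-1.5  1.1  0.7]
[[-0.4, -11.6, 0.1], [0.2, -11.6, 0.1], [0.8, -11.6, 0.1], [1.5, -11.5, 0.1], [2.1, -11.4, 0.1], [2.7, -11.3, 0.1], [3.3, -11.1, 0.1], [3.9, -10.9, 0.1], [4.4, -10.7, 0.1], [5.0, -10.5, 0.1], [5.6, -10.2, 0.1], [6.1, -9.9, 0.1], [6.6, -9.5, 0.1], [7.1, -9.2, 0.1], [7.6, -8.8, 0.1]] [-1.5  1.1  0.7] grasp-bar(a0) mm [ 0.3 -2.2  0.1]
```

```bash

python3 -m pendant '[[-0.4,-11.6,0,0,0,0,3],[0.2,-11.6,0,0,0,0,3],[0.8,-11.6,0,0,0,0,3],[1.5,-11.5,0,0,0,0,3],[2.1,-11.4,0,0,0,0,3],[2.7,-11.3,0,0,0,0,3],[3.3,-11.1,0,0,0,0,3],[3.9,-10.9,0,0,0,0,3]]' 30; python3 -m pendant '[[4.4,-10.7,0,0,0,0,3],[5,-10.5,0,0,0,0,3],[5.6,-10.2,0,0,0,0,3],[6.1,-9.9,0,0,0,0,3],[6.6,-9.5,0,0,0,0,3],[3.5,-4.6,0,0,0,0,3],[3.6,-4.6,0,0,0,0,3]]' 30;  python3 lidang.py R; python3 arc.py R 3.06 0 3
```

```text
t: 7.6
tcp_pos: [0.5369, -0.1268, 0.1843]
tcp_rot: [0.609, 0.643, 0.298, -0.356]
force: [-3.9, 0.2, 2.0]
gripper_width: 0.125
t: 8.3
tcp_pos: [0.5077, -0.124, 0.1213]
tcp_rot: [0.609, 0.643, 0.298, -0.357]
force: [1.7, -0.8, -0.8]
gripper_width: 0.129
top lid angle deg 2.5 pts 5431
side lid angle deg 2.5 pts 4375
t 8.4 F [-3.8 -2.6 -2.1]
[[2.5, -3.0, 0.0], [2.5, -2.9, 0.0], [2.6, -2.9, 0.0]] [-3.8 -2.6 -2.1] grasp-bar(a0) mm [-0.8 -1.8 -1. ]
```

```bash

python3 -m pendant '[[2.5,-3,0,0,0,0,3],[2.5,-3,0,0,0,0,3],[2.5,-2.9,0,0,0,0,3],[0.5,-0.8,0,0,0,0,3],[0,0,0,0,0,0,3]]' 30; python3 lidang.py R; python3 arc.py R 0 -1 1
```

```text
t: 8.9
tcp_pos: [0.5054, -0.1237, 0.111]
tcp_rot: [0.61, 0.643, 0.297, -0.356]
force: [-10.1, -0.1, 10.6]
gripper_width: 0.125
top lid angle deg 0.0 pts 5460
side lid angle deg 0.0 pts 4423
t 9.0 F [-10.4  -0.5  11.8]
[[2.6, -2.8, 0.0]] [-10.4  -0.5  11.8] grasp-bar(a0) mm [-0.1 -1.9  0.3]
```

The lid is down on its stop: angle 0 and an upward reaction force. I release, back out, and go to the other lid.

```bash

python3 -m pendant '[[0,0,0,0,0,0,40],[0,0,0,0,0,0,40],[0,0,0,0,0,0,40],[-15,0,0,0,0,0,40],[-35,0,0,0,0,0,40],[-45,0,0,0,0,0,40],[-20,0,0,0,0,0,40]]' 30; python3 lidang.py R; python3 -c "
from h import *
C=ch('L');R1=ori(3.5,55,90);d=R1.as_matrix()[:,0];p,R,s=tool();print(s['joints'])
for n in (6,8): print(row(p,R,C['bar']-.071*d,R1,n))"
```

```text
t: 9.7
tcp_pos: [0.4389, -0.1172, 0.2063]
tcp_rot: [0.61, 0.642, 0.298, -0.356]
force: [1.0, -0.9, -0.8]
gripper_width: 0.466
top lid angle deg 0.0 pts 5465
side lid angle deg 0.0 pts 4437
t 9.8 F [ 0.7 -1.3 -0. ]
[-0.8405283  -0.22867733  2.26593026  0.62418237  0.73062867 -1.1389252 ]
[ 2.9800e+00 -2.3970e+00 -4.0887e+01 -2.1000e-02  1.5000e-02 -0.0000e+00]
[ 2.2920e+00 -1.7160e+00 -3.0666e+01 -1.6000e-02  1.1000e-02 -0.0000e+00]
```

```bash

python3 -m pendant '[[2.3,-1.7,-30.7,-0.016,0.011,0,40],[2.3,-1.7,-30.7,-0.016,0.011,0,40],[2.3,-1.7,-30.7,-0.016,0.011,0,40],[2.3,-1.7,-30.7,-0.016,0.011,0,40],[2.3,-1.7,-30.7,-0.016,0.011,0,40],[2.3,-1.7,-30.7,-0.016,0.011,0,40],[2.3,-1.7,-30.7,-0.016,0.011,0,40],[2.3,-1.7,-30.7,-0.016,0.011,0,40]]' 30; python3 -c "
from h import *
C=ch('L');R1=ori(3.5,55,90);d=R1.as_matrix()[:,0];p,R,s=tool();print(s['joints'])
for n in (1,3): print(row(p,R,C['bar']+.019*d,R1,n))"
```

```text
t: 10.6
tcp_pos: [0.4453, 0.1302, 0.1811]
tcp_rot: [0.635, 0.618, 0.348, -0.307]
force: [0.3, -1.4, 0.6]
gripper_width: 0.463
[ 0.02168063 -0.15462798  2.28670142  0.06988121  0.40390852 -0.09519125]
[ 8.770e+01  2.347e+00  3.821e+00 -1.000e-03 -5.000e-03  4.000e-03]
[ 2.9236e+01  7.4400e-01  1.2260e+00 -0.0000e+00 -2.0000e-03  1.0000e-03]
```

At this azimuth j5 would hit its limit at a 55° pitch, so I steepen to 65° before advancing.

```bash
python3 -c "
from h import *
C=ch('L');R1=ori(3.5,65,90);d=R1.as_matrix()[:,0];p,R,s=tool()
print(row(p,R,C['bar']-.061*d,R1,3), d)"
```

```text
[ 2.623e+00  4.372e+00  1.134e+00 -0.000e+00 -2.000e-03 -5.700e-02] [ 0.42182999  0.02580023 -0.90630779]
```

```bash

python3 -m pendant '[[2.6,4.4,1.1,0,-0.002,-0.057,36],[2.6,4.4,1.1,0,-0.002,-0.057,36],[2.6,4.4,1.1,0,-0.002,-0.057,36],[0,0,0,0,0,0,36]]' 30; python3 -c "
from h import *
C=ch('L');R1=ori(3.5,65,90);d=R1.as_matrix()[:,0];p,R,s=tool();print(s['joints'])
for n in (1,3): print(row(p,R,C['bar']+.019*d,R1,n))"
```

```text
t: 11.0
tcp_pos: [0.4633, 0.1266, 0.1825]
tcp_rot: [0.608, 0.585, 0.397, -0.362]
force: [0.1, -0.4, -0.6]
gripper_width: 0.421
[ 0.02266088 -0.0610258   2.11660819  0.02456535  0.64916061 -0.0528671 ]
[ 8.0037e+01 -2.8240e+00 -1.4280e+00 -2.0000e-03  1.0000e-03 -1.0000e-03]
[ 2.6679e+01 -9.3300e-01 -4.6400e-01 -1.0000e-03  0.0000e+00 -0.0000e+00]
```

```bash

python3 -m pendant '[[25,-2.8,-1.4,0,0,0,36],[25,0,0,0,0,0,36],[20,0,0,0,0,0,36],[10,0,0,0,0,0,36],[0,0,0,0,0,0,36]]' 25;  python3 -c "
from h import *
p,R,s=tool();print(s['joints'],s['force'])"; python3 -m pendant '[[0,0,0,0,0,0,3],[0,0,0,0,0,0,3],[0,0,0,0,0,0,3],[0,0,0,0,0,0,3]]' 30; python3 arc.py L 0 48 14
```

```text
t: 11.5
tcp_pos: [0.491, 0.129, 0.1069]
tcp_rot: [0.607, 0.584, 0.398, -0.364]
force: [-0.2, -0.2, -0.3]
gripper_width: 0.418
[ 0.02860721  0.11800585  2.16563191  0.02806322  0.42468191 -0.05244388] [-0.20129858 -0.18984595 -0.26645258]
t: 11.9
tcp_pos: [0.4947, 0.1291, 0.1113]
tcp_rot: [0.609, 0.586, 0.395, -0.361]
force: [8.5, 1.4, -4.3]
gripper_width: 0.125
[[-10.0, 8.3, 0.0], [-9.5, 8.9, 0.0], [-8.9, 9.5, -0.0], [-8.3, 10.0, -0.0], [-7.7, 10.5, -0.0], [-7.1, 10.9, -0.0], [-6.4, 11.3, -0.0], [-5.7, 11.7, -0.0], [-5.0, 12.0, -0.0], [-4.3, 12.3, -0.0], [-3.5, 12.5, -0.0], [-2.8, 12.7, -0.0], [-2.0, 12.8, -0.0], [-1.3, 12.9, -0.0]] [ 8.5  1.4 -4.3] grasp-bar(a0) mm [ 0.2 -0.7  2.2]
```

```bash
python3 -m pendant '[[-8,10.3,0,0,0,0,3],[-9.5,8.9,0,0,0,0,3],[-8.9,9.5,0,0,0,0,3],[-8.3,10,0,0,0,0,3],[-7.7,10.5,0,0,0,0,3],[-7.1,10.9,0,0,0,0,3],[-6.4,11.3,0,0,0,0,3],[-5.7,11.7,0,0,0,0,3]]' 35; python3 arc.py L 27.4 48 6; python3 lidang.py L
```

```text
t: 12.7
tcp_pos: [0.5341, 0.1316, 0.1971]
tcp_rot: [0.605, 0.582, 0.401, -0.367]
force: [-17.7, -3.2, 5.4]
gripper_width: 0.122
[[-5.3, 11.9, 0.0], [-4.6, 12.2, -0.0], [-3.8, 12.5, -0.0], [-3.1, 12.7, -0.0], [-2.3, 12.8, -0.0], [-1.5, 12.9, -0.0]] [-17.7  -3.2   5.4] grasp-bar(a0) mm [-5.9 -1.  -4. ]
top lid angle deg 25.0 pts 4591
side lid angle deg 26.0 pts 1490
t 12.8 F [-25.9  -4.1  18.1]
```

The commanded path runs a few mm inside the circle (an outward radial load of about 30 N). I correct this while carrying on.

```bash
python3 -m pendant '[[-4.6,3.2,0,0,0,0,3],[-5.3,11.9,0,0,0,0,3],[-4.6,12.2,0,0,0,0,3],[-3.8,12.5,0,0,0,0,3],[-3.1,12.7,0,0,0,0,3],[-2.3,12.8,0,0,0,0,3],[-1.5,12.9,0,0,0,0,3],[0,0,0,0,0,0,3]]' 35; python3 lidang.py L;python3 arc.py L 48 49 1; python3 -c "
from h import *
p,R,s=tool();print(s['joints'],s['force'],R.inv().apply(s['force']))"
```

```text
t: 13.6
tcp_pos: [0.6021, 0.1356, 0.2579]
tcp_rot: [0.608, 0.585, 0.396, -0.362]
force: [-2.7, 0.1, 3.2]
gripper_width: 0.122
top lid angle deg 49.0 pts 1533
side lid angle deg 48.5 pts 237
t 13.7 F [-2.7  0.3  5.6]
[[-0.2, 3.8, -0.0]] [-2.7  0.3  5.6] grasp-bar(a0) mm [ 2.  -0.7  7.1]
[ 0.03610615  0.11668655  1.73092531  0.01108613  0.85305011 -0.0275146 ] [-2.68779807  0.27271133  5.57057254] [-6.17662695 -0.03410649 -0.42192959]
```

```bash

python3 -m pendant '[[0,0,0,0,0,0,28],[0,0,0,0,0,0,28],[0,0,0,0,0,0,28],[0,0,0,0,0,0,28]]' 30; python3 lidang.py L
python3 -m pendant '[[0,0,0,0,0,0,28],[0,0,0,0,0,0,28],[0,0,0,0,0,0,28],[0,0,0,0,0,0,28],[0,0,0,0,0,0,28],[0,0,0,0,0,0,28],[0,0,0,0,0,0,28],[0,0,0,0,0,0,28]]'; python3 lidang.py L
```

```text
t: 14.1
tcp_pos: [0.6014, 0.1354, 0.2557]
tcp_rot: [0.608, 0.585, 0.397, -0.363]
force: [0.2, 0.1, -0.4]
gripper_width: 0.333
top lid angle deg 49.0 pts 1541
side lid angle deg 48.5 pts 240
t 14.2 F [-0.1 -1.1  0.3]
t: 15.0
tcp_pos: [0.6015, 0.1354, 0.256]
tcp_rot: [0.608, 0.585, 0.397, -0.362]
force: [-0.3, 0.3, -0.3]
gripper_width: 0.326
top lid angle deg 49.5 pts 1536
side lid angle deg 48.5 pts 242
t 15.1 F [-1.  -0.3  0.6]
```

The other (left, y>0) lid stays exactly at 49° with no load, so it is the sound one. I push it on to about 59° with the lower finger, to make room for placing.

```bash
python3 arc.py L 49 59 4
```

```text
[[-0.3, 9.5, -0.0], [0.1, 9.5, -0.0], [0.5, 9.5, -0.0], [0.9, 9.4, -0.0]] [-1.  -0.3  0.6] grasp-bar(a0) mm [-1.8 -1.   3.4]
```

```bash
python3 -m pendant '[[3,6,0,0,0,0,28],[0,6,0,0,0,0,28],[0,8.8,0,0,0,0,28],[0,8.8,0,0,0,0,28],[0.5,8.8,0,0,0,0,28],[0.9,8.8,0,0,0,0,28],[0,0,0,0,0,0,28]]' 30; python3 lidang.py L; python3 -c "
from h import *
p,R,s=tool();print(s['joints'],s['force'])
C=ch('L');b=bar_at(C,np.radians(59));print(R.inv().apply(b-p)*1e3)"
```

```text
t: 15.8
tcp_pos: [0.6472, 0.1381, 0.2721]
tcp_rot: [0.608, 0.585, 0.396, -0.362]
force: [0.7, 0.3, -0.4]
gripper_width: 0.325
top lid angle deg 58.5 pts 349
side lid angle deg 49.0 pts 100
t 15.9 F [-1.2  0.1  0.1]
[ 0.03786793  0.18747747  1.60884536  0.00930302  0.90717429 -0.02425334] [-1.21802157  0.12187939  0.0711835 ]
[-18.20723079  -9.72794243  -1.07809605]
```

I back off and retract, and fit a small kinematic model from the logged poses so I can check reach for the slanted carrier poses.

```bash
python3 -m pendant '[[0,-7,0,0,0,0,34],[-30,0,0,0,0,0,40],[-40,0,0,0,0,0,40],[-40,0,0,0,0,0,40]]' 30; python3 lidang.py L
cat > kin.py <<'E'
from h import *
from scipy.optimize import least_squares
D=[([-1.5238,.25932,1.53611,0,1.34801,-.20282],[.13596,-.53237,.23048]),
([-1.17751,.04562,1.89366,.26334,.98564,-.57872],[.3572,-.3713,.2096]),
([-.79676,-.15751,2.27889,.66849,.64599,-1.17075],[.4541,-.117,.1848]),
([-.68578,.10058,2.28509,.97132,.39982,-1.43395],[.5054,-.1233,.1114]),
([-.53892,.06687,1.87492,.40766,.68176,-.6941],[.6111,-.1332,.2537]),
([.02168,-.15463,2.2867,.06988,.40391,-.09519],[.4453,.1302,.1811]),
([.02266,-.06103,2.11661,.02457,.64916,-.05287],[.4633,.1266,.1825]),
([.02861,.11801,2.16563,.02806,.42468,-.05244],[.491,.129,.1069]),
([.03611,.11669,1.73093,.01109,.85305,-.02751],[.6021,.1356,.2579]),
([.03787,.18748,1.60885,.0093,.90717,-.02425],[.6472,.1381,.2721])]
E_=lambda a,t: Ro.from_euler(a,t).as_matrix()
def fk(j,k):
    a,v,h,L2,e,L3,v4,Lt=k
    A=E_('z',j[0]); M=A@E_('y',j[1]); N=A@E_('y',j[1]+j[2])@E_('z',j[3]); W=N@E_('y',j[4])
    T=W@E_('z',j[5])
    p=A@[a,v,h]+M@[0,0,L2]+A@E_('y',j[1]+j[2])@[e,0,L3]+N@[0,v4,0]+W@[0,0,Lt]
    return p,T
kf=least_squares(lambda k:np.concatenate([fk(j,k)[0]-p for j,p in D]),[0,.1,.3,.4,0,.4,0,.2])
k=kf.x
if __name__=="__main__":
    print(k.round(4),abs(kf.fun).max())
    p,R,s=tool(); T=fk(s['joints'],k)[1]; print((T.T@R.as_matrix()).round(3), (fk(s['joints'],k)[0]-p)*1e3, s['joints'])
E
python3 kin.py
```

```text
t: 16.3
tcp_pos: [0.5919, 0.1349, 0.3689]
tcp_rot: [0.607, 0.585, 0.397, -0.363]
force: [0.4, 0.3, 1.1]
gripper_width: 0.468
top lid angle deg 58.5 pts 472
side lid angle deg 49.0 pts 95
t 16.4 F [ 0.2 -0.4  0.2]
[-2.000e-04  1.108e-01  2.217e-01  5.348e-01  6.040e-02  4.261e-01
  0.000e+00  3.543e-01] 0.0002952606116963796
[[-0. -1. -0.]
 [ 0.  0. -1.]
 [ 1. -0.  0.]] [0.13681802 0.00284507 0.08205791] [ 0.03626191  0.03478882  1.536626    0.00920394  1.12091192 -0.02445937]
```

```bash
cat >> kin.py <<'E'
Q=np.array([[0.,-1,0],[0,0,-1],[1,0,0]])
lo=np.array([-3.14,-.91,.19,-1.22,.22,-3.12]); hi=np.array([3.14,2.08,2.58,4.36,2.71,3.12])
def ik(p,R,j0):
    f=lambda j:(lambda P,T:np.r_[(P-p)*10,Ro.from_matrix((T@Q).T@R.as_matrix()).as_rotvec()])(*fk(j,k))
    best=None
    for s in [j0]+[np.clip(j0+np.random.default_rng(i).normal(0,.8,6),lo,hi) for i in range(12)]:
        r=least_squares(f,np.clip(s,lo+1e-3,hi-1e-3),bounds=(lo,hi))
        c=(r.cost>1e-6, np.abs(r.x-j0).max())
        if best is None or c<best[0]: best=(c,r.x,r.cost)
    return best[1],best[2]
E
cat > chk.py <<'E'
from kin import *
np.set_printoptions(precision=2,suppress=True)
j0=readout.state()['joints']; L=ch('L'); cg=np.array([.5093,.387,.044])
for roll in(0,180):
  for pit in(45,52,60):
    for nm,yaw,g in(('pre',6.1,cg+[0,0,.1]),('pick',6.1,cg),('lift',6.1,cg+[0,0,.1]),('pre-well',3.5,L['well']+[0,0,.134]-.2*L['x']),('in-high',3.5,L['well']+[0,0,.134]),('floor',3.5,L['well']+[0,0,.044])):
        R1=ori(yaw,pit,roll); j,c=ik(g+R1.apply([.0187,0,0]),R1,j0); print(roll,pit,nm,j,'BAD' if c>1e-6 else '')
E
python3 chk.py
```

```text
0 45 pre [ 0.67  0.34  1.99 -1.22  0.41  0.05] BAD
0 45 pick [ 0.66  0.51  1.96 -1.22  0.37  0.09] BAD
0 45 lift [ 0.67  0.34  1.99 -1.22  0.41  0.05] BAD
0 45 pre-well [ 0.21 -0.12  2.45 -1.22  0.22 -0.25] BAD
0 45 in-high [ 0.01  0.19  2.05  0.27  0.22 -1.88] BAD
0 45 floor [ 0.16  0.39  2.05 -1.22  0.22 -0.27] BAD
0 52 pre [ 0.64  0.33  1.94 -0.87  0.42 -0.31] 
0 52 pick [ 0.64  0.5   1.97 -1.22  0.33  0.08] BAD
0 52 lift [ 0.64  0.33  1.94 -0.87  0.42 -0.31] 
0 52 pre-well [ 0.   -0.18  2.43  0.15  0.23 -1.76] 
0 52 in-high [ 0.03  0.2   2.04  0.07  0.24 -1.66] 
0 52 floor [ 0.03  0.36  2.02  0.12  0.22 -1.72] BAD
0 60 pre [ 0.6   0.33  1.84 -0.48  0.55 -0.72] 
0 60 pick [ 0.6   0.49  1.92 -0.76  0.35 -0.4 ] 
0 60 lift [ 0.6   0.33  1.84 -0.48  0.55 -0.72] 
0 60 pre-well [ 0.01 -0.14  2.32  0.05  0.45 -1.66] 
0 60 in-high [ 0.04  0.22  1.93  0.03  0.47 -1.62] 
0 60 floor [ 0.04  0.37  2.01  0.06  0.24 -1.65] 
180 45 pre [-2.31 -0.91  0.19  3.13  2.43 -3.12] BAD
180 45 pick [ 0.68  0.54  2.07  4.33  0.43 -2.29] 
180 45 lift [-2.31 -0.91  0.19  3.13  2.43 -3.12] BAD
180 45 pre-well [-0.15 -0.21  2.55  1.4   0.22  0.02] BAD
180 45 in-high [0.01 0.19 2.05 0.27 0.22 1.26] BAD
180 45 floor [ 0.03  0.4   2.21  3.06  0.25 -1.51] 
180 52 pre [ 0.64  0.33  1.94 -0.87  0.42  2.83] 
180 52 pick [-2.31 -0.91  0.19  3.14  2.43 -3.12] BAD
180 52 lift [ 0.64  0.33  1.94 -0.87  0.42  2.83] 
180 52 pre-well [ 0.   -0.18  2.43  0.15  0.23  1.38] 
180 52 in-high [0.03 0.2  2.04 0.07 0.24 1.48] 
180 52 floor [0.03 0.36 2.02 0.12 0.22 1.43] BAD
180 60 pre [ 0.6   0.33  1.84 -0.48  0.55  2.42] 
180 60 pick [ 0.6   0.49  1.92 -0.76  0.35  2.74] 
180 60 lift [ 0.6   0.33  1.84 -0.48  0.55  2.42] 
180 60 pre-well [ 0.01 -0.14  2.32  0.05  0.45  1.48] 
180 60 in-high [0.04 0.22 1.93 0.03 0.47 1.52] 
180 60 floor [0.04 0.37 2.01 0.06 0.24 1.49]
```

Pitch ~61° works throughout on the present wrist branch. The body would clear the lid rim by only about 7 mm at 58.5°, so I first push the lid on to about 61°.

```bash
python3 -m pendant '[[40,0,0,0,0,0,36],[40,0,0,0,0,0,28],[30,0,0,0,0,0,28],[0,0,0,0,0,0,28],[0,5,0,0,0,0,28],[0,5,0,0,0,0,28],[0,4.5,0,0,0,0,28],[0,0,0,0,0,0,28]]' 30;python3 lidang.py L; python3 -m pendant '[[0,-6,0,0,0,0,28],[0,0,0,0,0,0,34],[-30,0,0,0,0,0,40],[-40,0,0,0,0,0,40],[-40,0,0,0,0,0,40]]' 30; python3 lidang.py L
sed -i 's/(45,52,60)/(61,)/; s/(0,180)/(0,)/; s/.134/.127/g' chk.py; python3 chk.py
python3 -c "
from kin import *
p,R,s=tool(); R1=ori(6.1,61,0); t=np.array([.5093,.387,.144])+R1.apply([.0187,0,0]); print(s['joints'],p,t)
for n in(12,16): print(n,row(p,R,t,R1,n))
r=row(p,R,t,R1,16); r2=Ro.from_rotvec(r[3:]); j=s['joints']; q=p;S=R
for i in range(16):
    q=q+S.apply(r[:3]/1e3); S=S*r2
    if i%3==0: print(q,ik(q,S,j))"
```

```text
t: 17.2
tcp_pos: [0.6531, 0.1385, 0.2763]
tcp_rot: [0.608, 0.585, 0.396, -0.362]
force: [-2.9, 0.7, -0.3]
gripper_width: 0.327
top lid angle deg 60.5 pts 224
side lid angle deg 51.5 pts 96
t 17.3 F [-2.5 -0.1 -0.5]
t: 17.8
tcp_pos: [0.6005, 0.1354, 0.3734]
tcp_rot: [0.608, 0.585, 0.396, -0.362]
force: [0.6, -0.0, 1.2]
gripper_width: 0.47
top lid angle deg 60.5 pts 280
side lid angle deg 50.5 pts 97
t 17.9 F [ 0.9 -0.7  0.7]
0 61 pre [ 0.6   0.34  1.83 -0.44  0.56 -0.76] 
0 61 pick [ 0.6   0.49  1.91 -0.69  0.36 -0.47] 
0 61 lift [ 0.6   0.34  1.83 -0.44  0.56 -0.76] 
0 61 pre-well [ 0.01 -0.12  2.32  0.05  0.45 -1.66] 
0 61 in-high [ 0.04  0.24  1.92  0.03  0.48 -1.62] 
0 61 floor [ 0.04  0.37  2.    0.05  0.27 -1.64] 
[ 0.03661794  0.04854885  1.51199575  0.00902289  1.13012173 -0.02386073] [0.60222016 0.13582873 0.38085716] [0.51831461 0.38796338 0.12764461]
12 [ 1.5889e+01  3.8210e+00 -2.8770e+01 -1.3400e-01 -2.0000e-03  5.0000e-03]
16 [ 1.1913e+01  3.2210e+00 -2.1536e+01 -1.0100e-01 -2.0000e-03  4.0000e-03]
[0.60904632 0.157786   0.37150966] (array([ 0.08491948,  0.07359954,  1.5
[... 217 characters left out ...]
6]), np.float64(1.5015615082898664e-18))
[0.61070949 0.28374144 0.29513814] (array([ 0.3404537 ,  0.19831302,  1.55521681, -0.16707724,  0.93084346,
       -0.35562911]), np.float64(2.4175310723046316e-18))
[0.58921192 0.33388355 0.2447315 ] (array([ 0.44521754,  0.24711515,  1.62337509, -0.24560593,  0.82368172,
       -0.49751741]), np.float64(7.318157272259936e-20))
[0.55712193 0.36935397 0.18790468] (array([ 0.53219999,  0.29173858,  1.71788994, -0.33580236,  0.70006439,
       -0.63150328]), np.float64(7.621884693115837e-26))
[0.51894932 0.38714162 0.12671924] (array([ 0.59776491,  0.33758324,  1.83370461, -0.4562917 ,  0.55935141,
       -0.74341907]), np.float64(5.22103585164959e-22))
```

```bash
python3 -m pendant '[[11.9,3.2,-21.5,-0.101,-0.002,0.004,45],[11.9,3.2,-21.5,-0.101,-0.002,0.004,45],[11.9,3.2,-21.5,-0.101,-0.002,0.004,45],[11.9,3.2,-21.5,-0.101,-0.002,0.004,45],[11.9,3.2,-21.5,-0.101,-0.002,0.004,45],[11.9,3.2,-21.5,-0.101,-0.002,0.004,45],[11.9,3.2,-21.5,-0.101,-0.002,0.004,45],[11.9,3.2,-21.5,-0.101,-0.002,0.004,45]]'; python3 -m pendant '[[11.9,3.2,-21.5,-0.101,-0.002,0.004,45],[11.9,3.2,-21.5,-0.101,-0.002,0.004,45],[11.9,3.2,-21.5,-0.101,-0.002,0.004,45],[11.9,3.2,-21.5,-0.101,-0.002,0.004,45],[11.9,3.2,-21.5,-0.101,-0.002,0.004,45],[11.9,3.2,-21.5,-0.101,-0.002,0.004,45],[11.9,3.2,-21.5,-0.101,-0.002,0.004,45],[11.9,3.2,-21.5,-0.101,-0.002,0.004,45]]'
cat > look.py <<'E'
from h import *
# carrier handle from both views (points 30-52 mm high above carrier spot) and go-to row
import sys
for n in('top','side'):
    a,d=optics.camera(n); cv2.imwrite(f'pics/{n}_{sys.argv[1]}.png',a[:,:,::-1]); P=cloud(n,d); x,y,z=P[...,0],P[...,1],P[...,2]
    m=(d>0)&(z>.038)&(z<.056)&(abs(x-.509)<.06)&(abs(y-.387)<.03)
    print(n,m.sum(),cv2.minAreaRect((P[m][:,:2]*1e3).astype(np.float32)) if m.sum()>20 else '')
p,R,s=tool(); R1=ori(6.1,61,0); t=np.array([.5093,.387,.044])+R1.apply([.0187,0,0])
print('row1',row(p,R,t,R1,1),'row to pre',row(p,R,t+[0,0,.1],R1,1),'jaw',R.as_matrix()[:,1],s['joints'].round(2))
E
python3 look.py pre
```

```text
t: 18.7
tcp_pos: [0.6025, 0.3023, 0.2701]
tcp_rot: [0.798, 0.301, 0.493, -0.171]
force: [-1.0, -0.4, 0.9]
gripper_width: 0.529
t: 19.5
tcp_pos: [0.514, 0.387, 0.1188]
tcp_rot: [0.859, -0.031, 0.51, 0.047]
force: [0.0, -0.5, -0.5]
gripper_width: 0.528
top 52 ((508.53173828125, 386.7853698730469), (75.28799438476562, 10.923798561096191), 5.604437828063965)
side 123 ((509.0244140625, 383.9044494628906), (76.8154296875, 15.716390609741211), 4.97666597366333)
row1 [ 8.1054e+01  2.4450e+00 -3.4793e+01  7.0000e-03 -1.4000e-02  4.0000e-03] row to pre [-7.0990e+00  1.7430e+00  1.2416e+01  7.0000e-03 -1.4000e-02  4.0000e-03] jaw [-0.10995123  0.99391219 -0.00701976] [ 0.6   0.35  1.85 -0.44  0.56 -0.75]
```

```bash
python3 -m pendant '[[10,2.4,0,0.007,-0.014,0.004,45],[22,0,-11,0,0,0,45],[22,0,-11,0,0,0,45],[17,0,-8,0,0,0,45],[9,0,-4.5,0,0,0,45],[0,0,0,0,0,0,45]]' ; python3 -c "
from h import *
p,R,s=tool(); R1=ori(6.1,61,0); t=np.array([.5093,.387,.044])+R1.apply([.0187,0,0])
print('row1',row(p,R,t,R1,1),s['force'],s['joints'])
a,d=optics.camera('side');c=a[100:260,140:380,::-1];cv2.imwrite('pics/grip.png',cv2.resize(c,None,fx=3,fy=3))"
```

```text
t: 20.2
tcp_pos: [0.5237, 0.3893, 0.032]
tcp_rot: [0.862, -0.024, 0.505, 0.045]
force: [0.9, 0.2, 0.7]
gripper_width: 0.523
row1 [ 1.130e+00 -7.890e-01 -6.925e+00 -6.000e-03  5.000e-03 -1.000e-03] [0.85766987 0.24853284 0.66162996] [ 0.5934143   0.49037156  1.89928806 -0.68474652  0.36954539 -0.48103391]
```

View pics/grip.png

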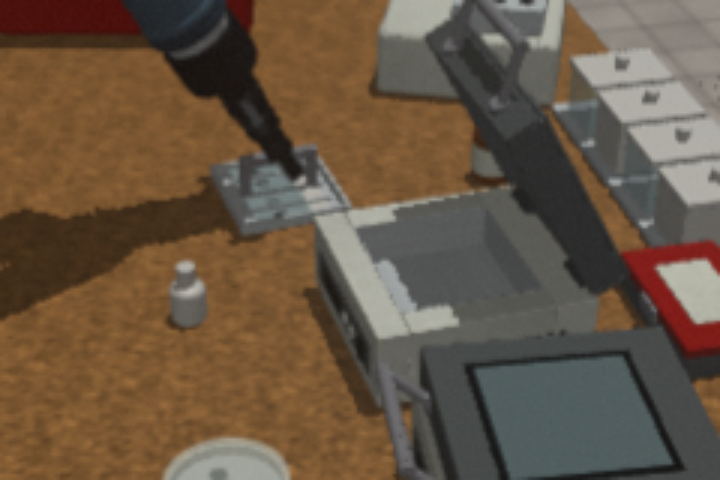

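The crop shows the fingers straddling the handle at (290,170), level with its middle and a few mm too far forward. The sound lid stands open behind. I correct, then grip and lift.

```bash
python3 -m pendant '[[1.1,-0.8,-7,-0.006,0.005,-0.001,45],[0,0,0,0,0,0,45],[0,0,0,0,0,0,3],[0,0,0,0,0,0,3],[0,0,0,0,0,0,3],[0,0,0,0,0,0,3]]' 50; python3 -c "
from h import *
p,R,s=tool(); R1=ori(6.1,61,0); t=np.array([.5093,.387,.044])+R1.apply([.0187,0,0])
print('row1',row(p,R,t,R1,1),s['force'],s['gripper_width']*85.4, 'up30',row(p,R,p+[0,0,.03],R,1))"
```

```text
t: 20.85
tcp_pos: [0.5178, 0.3887, 0.029]
tcp_rot: [0.861, -0.027, 0.506, 0.047]
force: [-2.4, 0.0, 4.7]
gripper_width: 0.105
row1 [ 1.402e+00 -7.700e-01 -3.100e-01  2.000e-03  2.000e-03 -1.000e-03] [-2.37143164  0.03046833  4.6560099 ] 8.96401898508708 up30 [-26.211  -0.     14.593   0.      0.      0.   ]
```

```bash
python3 -m pendant '[[-8.7,0,4.9,0,0,0,3],[-17.5,0,9.7,0,0,0,3],[-17.5,0,9.7,0,0,0,3],[-17.5,0,9.7,0,0,0,3],[-17.5,0,9.7,0,0,0,3],[-8.7,0,4.9,0,0,0,3],[0,0,0,0,0,0,3]]' 50; python3 -c "
from kin import *
p,R,s=tool(); L=ch('L'); R1=ori(3.5,61,0); g=L['well']-.145*L['x']; g[2]=.145; t=g+R1.apply([.0187,0,0])
print(p,s['force'],s['gripper_width']*85.4,t)
r=row(p,R,t,R1,12); print(r); r2=Ro.from_rotvec(r[3:]); j=s['joints']; q=p;S=R
for i in range(12):
    q=q+S.apply(r[:3]/1e3); S=S*r2
    if i%3==2: jj,c=ik(q,S,j); print(q,jj.round(2),c)
for n in('top','side'):
    a,d=optics.camera(n);cv2.imwrite(f'pics/{n}_lift.png',a[:,:,::-1]);P=cloud(n,d);x,y,z=P[...,0],P[...,1],P[...,2]
    m=(d>0)&(z>.075)&(z<.118)&(abs(x-.509)<.07)&(abs(y-.387)<.075)
    q=P[m];A=np.c_[q[:,:2]-[.509,.387],np.ones(len(q))];w=np.ones(len(q))>0
    for _ in range(6):
        c=np.linalg.lstsq(A[w],q[w,2],rcond=None)[0]; w=abs(A@c-q[:,2])<.006
    print(n,w.sum(),'slopes deg',np.degrees(c[:2]),'z',c[2])
c=cv2.imread('pics/side_lift.png')[90:260,140:380];cv2.imwrite('pics/liftc.png',cv2.resize(c,None,fx=3,fy=3))"
```

```text
t: 21.55
tcp_pos: [0.5182, 0.3888, 0.1296]
tcp_rot: [0.861, -0.027, 0.506, 0.047]
force: [0.3, -0.2, -2.8]
gripper_width: 0.108
[0.51815188 0.38877743 0.1296381 ] [ 0.25907822 -0.20287414 -2.80385017] 9.188226883766289 [0.46959524 0.12829506 0.12864461]
[-2.8060e+00 -2.1278e+01 -5.2010e+00  3.0000e-03  0.0000e+00 -2.0000e-03]
[0.50718465 0.3234421  0.12937081] [ 0.49  0.25  1.95 -0.41  0.5  -0.86] 3.4438840667008184e-20
[0.49551358 0.25822861 0.12915804] [ 0.37  0.17  2.06 -0.33  0.44 -1.02] 1.4376740618500902e-18
[0.48314003 0.1931446  0.12899962] [ 0.21  0.09  2.16 -0.18  0.39 -1.28] 1.2466402470005134e-19
[0.47006544 0.12819769 0.12889539] [ 0.02  0.02  2.24  0.05  0.37 -1.65] 6.498350113969823e-19
top 1641 slopes deg [ 0.31811484 -0.09955153] z 0.10587705999801975
side 732 slopes deg [-0.29412478 -0.82221878] z 0.10495877923077215
```

View pics/liftc.png

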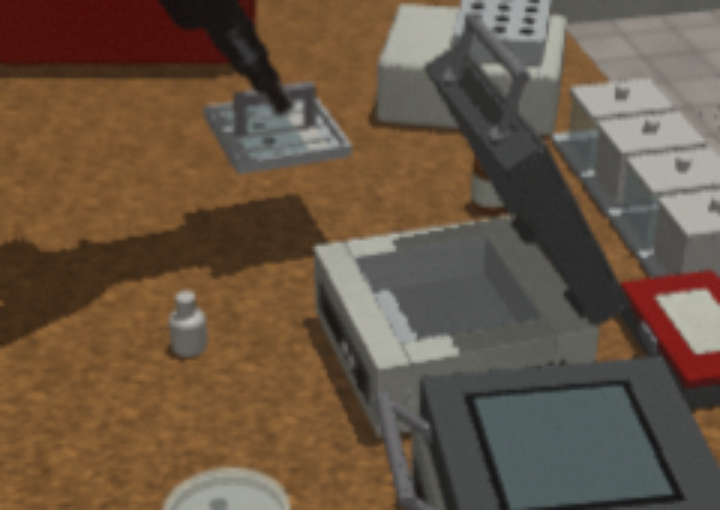

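The crop shows the carrier lifted level at (280,130), with slopes under 1° and its underside about 0.10 m up. I carry it round to the front of the open chamber, and measure the well directly now that it shows.

```bash
python3 -m pendant '[[-2.8,-21.3,-5.2,0.003,0,-0.002,3],[-2.8,-21.3,-5.2,0.003,0,-0.002,3],[-2.8,-21.3,-5.2,0.003,0,-0.002,3],[-2.8,-21.3,-5.2,0.003,0,-0.002,3],[-2.8,-21.3,-5.2,0.003,0,-0.002,3],[-2.8,-21.3,-5.2,0.003,0,-0.002,3],[-2.8,-21.3,-5.2,0.003,0,-0.002,3],[-2.8,-21.3,-5.2,0.003,0,-0.002,3]]' 50;  python3 -m pendant '[[-2.8,-21.3,-5.2,0.003,0,-0.002,3],[-2.8,-21.3,-5.2,0.003,0,-0.002,3],[-2.8,-21.3,-5.2,0.003,0,-0.002,3],[-2.8,-21.3,-5.2,0.003,0,-0.002,3],[0,0,0,0,0,0,3]]' 50
cat > well.py <<'E'
from h import *
L=ch('L'); y=np.cross([0,0,1],L['x'])
for n in('top','side'):
    d=optics.camera(n)[1]; P=cloud(n,d)[d>0]
    q=P-L['well']; X,Y,Z=q@L['x']*1e3,q@y*1e3,q[:,2]*1e3
    f=(abs(Z)<5)&(abs(X)<75)&(abs(Y)<80); r=(abs(Z-40)<3)&(abs(X)<110)&(abs(Y)<110)
    print(n,'floor',f.sum(),'Z',np.median(Z[f]).round(1),'X',np.percentile(X[f],[1,99]).round(1),'Y',np.percentile(Y[f],[1,99]).round(1))
    print('  rim Z',np.median(Z[r]).round(1),'X',np.percentile(X[r],[1,99]).round(1),'Y',np.percentile(Y[r],[1,99]).round(1))
    k=r&(abs(X)<40); print('  side walls: left inner',np.percentile(Y[k&(Y>0)],[2,98]).round(1),'right inner',np.percentile(Y[k&(Y<0)],[2,98]).round(1))
    k=r&(abs(Y)<50)&(X<0); print('  front wall',np.percentile(X[k],[2,98]).round(1) if k.sum() else '')
    # held carrier
    p,R,s=tool(); g=p+R.apply([-.0187,0,0]); c=(P-g)
    m=(abs(c@L['x'])<.08)&(abs(c@y)<.08)&(c[:,2]<-.025)&(c[:,2]>-.046); Q=np.c_[c@L['x'],c@y][m]*1e3
    if m.sum()>50: print('  carrier rel. grasp (chamber axes)',cv2.minAreaRect(Q.astype(np.float32)),'z',np.percentile(c[m][:,2]*1e3,[2,98]).round(1))
R1=ori(3.5,61,0); print(p,s['joints'].round(2),'yaw/pitch/roll',R.as_euler('ZYX',degrees=True).round(2))
for nm,dx,z in(('front',-.145,.13),('in',0,.13),('floor',0,.081)):
    t=L['well']+dx*L['x']; t[2]=z; print(nm,row(p,R,t+R1.apply([.0187,0,0]),R1,1))
E
python3 well.py
```

```text
t: 22.45
tcp_pos: [0.4855, 0.2131, 0.1262]
tcp_rot: [0.86, -0.022, 0.508, 0.033]
force: [0.5, 0.3, -1.9]
gripper_width: 0.104
t: 22.95
tcp_pos: [0.4678, 0.1256, 0.1262]
tcp_rot: [0.86, -0.018, 0.509, 0.026]
force: [-0.8, 0.0, -2.4]
gripper_width: 0.108
top floor 2578 Z -0.1 X [-52.6  61.3] Y [-63.2  65.7]
  rim Z 39.4 X [-88.2  61.5] Y [-94.6  93.4]
  side walls: left inner [66.2 93.7] right inner [-94.8 -67.4]
  front wall [-85.8 -61.9]
  carrier rel. grasp (chamber axes) ((-1.0119705200195312, -1.0005111694335938), (110.11156463623047, 120.48480987548828), 0.04480871930718422) z [-44.5 -32.4]
side floor 763 Z 0.3 X [-41.1  63.6] Y [-14.8  68.2]
  rim Z 39.5 X [-87.2  99.2] Y [-98.5  91.6]
  side walls: left inner [61.8 93.3] right inner [-98.7 -68.9]
  front wall [-87.3 -60.4]
  carrier rel. grasp (chamber axes) ((0.440704345703125, -3.9889869689941406), (124.17528533935547, 110.66094207763672), 89.88800048828125) z [-44.7 -31.2]
[0.4689966  0.12692612 0.12697775] [ 0.02  0.02  2.24  0.05  0.37 -1.65] yaw/pitch/roll [ 3.2  61.06 -0.48]
front [ 1.1995e+01  1.3820e+00 -5.8490e+00  4.0000e-03 -1.0000e-03  3.0000e-03]
in [ 8.2148e+01  1.0720e+00  1.2105e+02  4.0000e-03 -1.0000e-03  3.0000e-03]
floor [ 1.25031e+02  1.27100e+00  9.73430e+01  4.00000e-03 -1.00000e-03
  3.00000e-03]
```

The well is measured within 1 mm of the model, and the carrier is square to it with 7 mm margin all round. Moving in over the well now.

```bash
python3 -m pendant '[[10.4,0.5,15.3,0.004,-0.001,0.003,3],[10.4,0.5,15.3,0,0,0,3],[10.4,0.5,15.3,0,0,0,3],[10.4,0,15.3,0,0,0,3],[10.4,0,15.3,0,0,0,3],[10.4,0,15.3,0,0,0,3],[10.2,0,15.2,0,0,0,3],[10,0,15,0,0,0,3]]' 50; python3 -m pendant '[[0,0,0,0,0,0,3],[0,0,0,0,0,0,3]]' 50; python3 well.py | tail -5; python3 lidang.py L; python3 -c "
import cv2
c=cv2.imread('pics/side_last.png')[60:260,170:410];cv2.imwrite('pics/inc.png',cv2.resize(c,None,fx=3,fy=3))"
```

```text
t: 23.85
tcp_pos: [0.6164, 0.1396, 0.1139]
tcp_rot: [0.861, -0.016, 0.507, 0.028]
force: [-0.2, -0.0, -0.8]
gripper_width: 0.105
t: 24.05
tcp_pos: [0.6152, 0.1392, 0.1138]
tcp_rot: [0.861, -0.016, 0.508, 0.028]
force: [0.4, 0.1, -1.4]
gripper_width: 0.107
  side walls: left inner [67.3 94.3] right inner [-94.7 -67.4]
  front wall [-89.3 -61.7]
  carrier rel. grasp (chamber axes) ((-1.0855560302734375, -0.10179519653320312), (108.67120361328125, 120.46528625488281), 0.0040738643147051334) z [-44.6 -32.3]
side floor 279 Z 0.1 X [-42.7  62.5] Y [-16.6  66.2]
  rim Z 39.4 X [-88.3  99.3] Y [-97.5  89.3]
top lid angle deg 60.5 pts 411
side lid angle deg 50.5 pts 100
t 24.25 F [ 0.3 -0.6 -1.9]Traceback (most recent call last):
  File "well.py", line 9, in <module>
    k=r&(abs(X)<40); print('  side walls: left inner',np.percentile(Y[k&(Y>0)],[2,98]).round(1),'right inner',np.percentile(Y[k&(Y<0)],[2,98]).round(1))
                                                      ~~~~~~~~~~~~~^^^^^^^^^^^^^^^^^^^
    return _quantile_unchecked(
        a, q, axis, out, overwrite_input, method, keepdims, weights)
    return _ureduce(a,
                    func=_quantile_ureduce_func,
    ...<5 lines>...
                    overwrite_input=overwrite_input,
                    method=method)
    r = func(a, **kwargs)
    result = _quantile(arr,
                       quantiles=q,
    ...<2 lines>...
                       out=out,
                       weights=wgt)
    slices_having_nans = np.isnan(arr[-1, ...])
                                  ~~~^^^^^^^^^
IndexError: index -1 is out of bounds for axis 0 with size 0
```

View pics/inc.png

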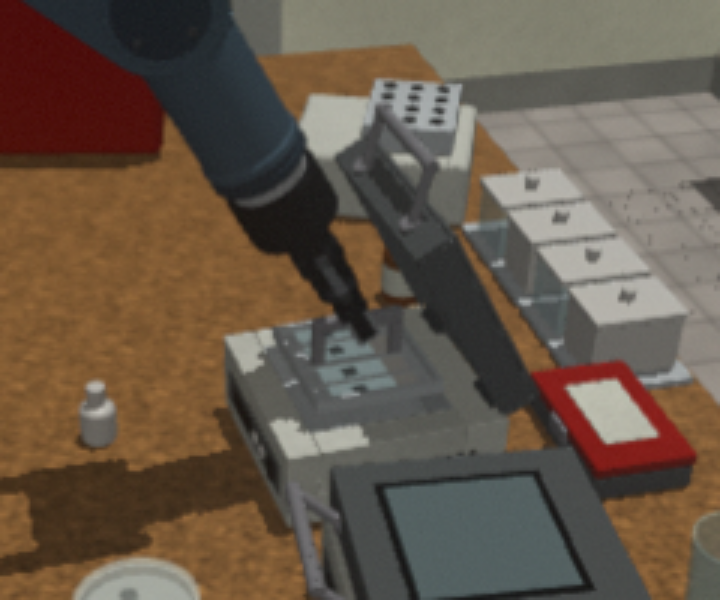

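The crop shows the carrier at (350,365) hovering squarely over the well opening, with the gripper well clear of the lid. Lowering now.

```bash
python3 -m pendant '[[6,-1.5,-3.3,0,0,0,3],[8.75,0,-4.85,0,0,0,3],[8.75,0,-4.85,0,0,0,3],[8.75,0,-4.85,0,0,0,3],[4.4,0,-2.4,0,0,0,3],[3,0,-1.7,0,0,0,3],[0,0,0,0,0,0,3]]' 50; python3 -c "
from kin import *
L=ch('L');p,R,s=tool();g=p+R.apply([-.0187,0,0])-L['well'];print('grasp rel well mm',g@L['x']*1e3,(g@np.cross([0,0,1],L['x']))*1e3,g[2]*1e3,s['force'],s['joints'])"
```

```text
t: 24.95
tcp_pos: [0.6159, 0.1368, 0.0689]
tcp_rot: [0.861, -0.016, 0.507, 0.027]
force: [0.6, 0.5, -2.2]
gripper_width: 0.109
grasp rel well mm 1.5227780660003933 -0.4387070732615894 50.285037777796234 [ 0.61912202  0.46254025 -2.21860411] [ 0.03369608  0.36107123  1.99238262  0.05280737  0.28198729 -1.64709402]
```

```bash
python3 -m pendant '[[2.6,0,-1.5,0,0,0,3],[1.8,0,-1,0,0,0,3],[0.9,0,-0.5,0,0,0,3],[0,0,0,0,0,0,3]]' 50; python3 -m pendant '[[0.5,0,-0.3,0,0,0,3],[0,0,0,0,0,0,3]]' 50;  python3 -c "
from kin import *
L=ch('L');p,R,s=tool();g=p+R.apply([-.0187,0,0])-L['well'];print('grasp rel well mm',g@L['x']*1e3,(g@np.cross([0,0,1],L['x']))*1e3,g[2]*1e3,s['force'],s['joints'])"
```

```text
t: 25.35
tcp_pos: [0.6164, 0.1369, 0.0641]
tcp_rot: [0.862, -0.016, 0.506, 0.027]
force: [0.4, -0.6, -2.3]
gripper_width: 0.107
t: 25.55
tcp_pos: [0.6167, 0.1369, 0.0641]
tcp_rot: [0.862, -0.016, 0.506, 0.027]
force: [-3.8, 0.3, 4.3]
gripper_width: 0.103
grasp rel well mm 2.257497610263682 -0.38725151413903747 45.38453163463046 [-3.75421934  0.27936283  4.2766689 ] [ 0.03381703  0.37046006  1.9970143   0.05609424  0.26493415 -1.65052767]
```

Contact on the floor: the force changed from −2.3 to +4.3 N. I release and withdraw along the tool axis.

```bash
python3 -m pendant '[[0,0,0,0,0,0,20],[0,0,0,0,0,0,32],[0,0,0,0,0,0,32],[-15,0,0,0,0,0,32],[-30,0,0,0,0,0,32],[-40,0,0,0,0,0,32],[-45,0,0,0,0,0,32],[-45,0,0,0,0,0,32]]' 50; python3 -m pendant '[[-30,0,-30,0,0,0,32],[-30,0,-30,0,0,0,32],[-20,0,-30,0,0,0,32],[0,0,0,0,0,0,32],[0,0,0,0,0,0,32]]'; python3 - <<'E'
from h import *
L=ch('L'); y=np.cross([0,0,1],L['x'])
for n in('top','side'):
    a,d=optics.camera(n); cv2.imwrite(f'pics/{n}_fin.png',a[:,:,::-1]); P=cloud(n,d)[d>0]; q=P-L['well']; X,Y,Z=q@L['x']*1e3,q@y*1e3,q[:,2]*1e3
    m=(Z>4)&(Z<16)&(abs(X)<61)&(abs(Y)<66); A=np.c_[X[m],Y[m]]
    print(n,'carrier in well',m.sum(),cv2.minAreaRect(A.astype(np.float32)))
    C=np.c_[A,np.ones(len(A))];w=np.ones(len(A))>0
    for _ in range(6): c=np.linalg.lstsq(C[w],Z[m][w],rcond=None)[0]; w=abs(C@c-Z[m])<4
    print('  tilt deg',np.degrees(c[:2]),'frame top Z',np.percentile(Z[m],[10,50,95]))
    h=(Z>38)&(Z<56)&(abs(X)<45)&(abs(Y)<15); print('  handle Z top',np.percentile(Z[h],95) if h.sum()>10 else h.sum())
t=np.hstack([cv2.imread('pics/top_fin.png')[100:330,60:480]]); cv2.imwrite('pics/topf.png',cv2.resize(t,None,fx=1.8,fy=1.8))
s=cv2.imread('pics/side_fin.png'); cv2.imwrite('pics/sidef.png',cv2.resize(s[80:420,140:460],None,fx=1.7,fy=1.7))
E
python3 lidang.py L; python3 lidang.py R
```

```text
t: 26.35
tcp_pos: [0.5301, 0.1313, 0.2169]
tcp_rot: [0.861, -0.016, 0.507, 0.027]
force: [1.7, -0.0, 0.5]
gripper_width: 0.376
t: 26.85
tcp_pos: [0.414, 0.124, 0.2429]
tcp_rot: [0.862, -0.016, 0.505, 0.027]
force: [0.2, -0.2, -0.0]
gripper_width: 0.378
top carrier in well 1614 ((3.6173782348632812, 1.5810585021972656), (114.74687194824219, 128.84912109375), 0.02015877142548561)
  tilt deg [0.32504206 0.03530355] frame top Z [ 4.44296318  6.17492376 12.73103468]
  handle Z top 51.441858890804944
side carrier in well 513 ((6.494087219238281, 16.1075439453125), (108.74414825439453, 99.61326599121094), 0.4886069893836975)
  tilt deg [0.65999487 1.77530244] frame top Z [ 4.53213307  6.63903166 13.88457733]
  handle Z top 50.87747043136813
top lid angle deg 60.5 pts 405
side lid angle deg 51.0 pts 102
t 27.05 F [ 0.1  0.1 -0.6]
top lid angle deg 0.0 pts 5439
side lid angle deg 0.0 pts 4429
t 27.15 F [ 0.7  0.4 -0.4]
```

View pics/topf.png

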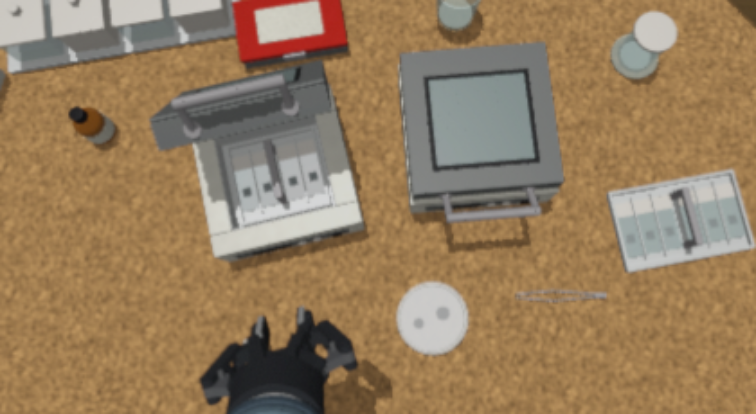

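View pics/sidef.png

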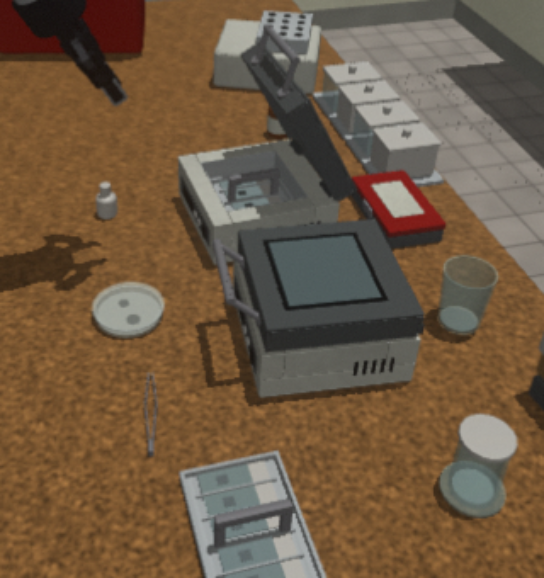

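Both views show the carrier flat in the well of the open chamber (top view (275,175)) and the near lid shut. The dish, forceps, oil, jars and large carrier look undisturbed, and the gripper is clear.

```bash
python3 -c "
from rig import manip
print(manip.sign_off())"
```

```text
the job is handed in; nothing more can be done
None
```

The job is done and handed in after about 27 s of the 72 s allowed. The right-hand chamber (y<0) has the worn hinge. The smaller carrier is in the left-hand chamber's well, under its open lid.

- **Right lid (worn):** released at about 48°, it sank onto the finger 8 mm below. It sank again when I lowered the finger, so I regripped it and eased it down until shut. Both cameras read 0.0° at the end.
- **Left lid (sound):** released at about 49°, it held for over a second with no load on the finger. I then pushed it on to about 60° to make room, and it still stood there at the end.
- **Carrier:** it was lifted level (about 1° tilt or less), carried round the front, and lowered until the force showed it touching the floor. It was then released, with its handle top reading 50.9 to 51.4 mm above the well floor where about 50 was expected.
- **Other objects:** in the last two pictures the ones in view look undisturbed. I did not re-measure them.

**Checks that failed or disagreed:**
- The side camera's angle reading for the raised left lid (49–51°) was unreliable because it sees the lid nearly edge-on. I used the top view and the arm's own position instead.
- In the final side view the far wall got in the way of the carrier tilt fit, which read 1.8° against 0.3° from the top view. I put this down to the obstruction rather than a real tilt.
- Lifting the left lid briefly loaded the wrist sideways with about 30 N, because my path ran a few millimetres off its arc. I corrected it on the way up.

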